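# Set an outsole with its toe out over the clamp board and clamp it

## Robot

A 6-joint arm with a two-finger parallel gripper is mounted at the origin on a cart in front of the work surface, level with it; the furniture and walls round the work are solid. World frame = base frame: x ahead of the robot, y to its left, z up, the work surface at z = 0. Lengths are in m, angles in degrees, forces in N, time in s.
With the tool pointing down it reaches from about 0.375 to 0.9 m from the base axis. Payload 3.1 kg.
Tool frame: the origin (TCP) lies between the finger pads; the fingertips stand 11 mm ahead of it and the grasp point (between the pads) lies 8 mm behind it; z points along the fingers, y is the line along which they close (so a half turn about z gives the same grasp; the last joint's range is limited). The gripper opens to 87 mm and grips with 3 to 60 N. Pads are 19 mm wide; open, the fingers measure 117 mm over their backs; the gripper's body (75 mm by 190 mm) begins 51 mm behind the grasp point.
Start: joints at [60.877, 30.224, 82.088, -0, 67.689, -10.227], TCP at [0.202, 0.591, 0.234] pointing down, gripper open.
Joint ranges: [-176.69, 176.69], [-43.24, 126.21], [12.49, 139.97], [-82, 262], [0, 151.66], [-163.58, 163.58]. Speed limits (degrees/s): [159.86, 159.86, 180, 180, 180, 180].

## Interface

Orientations are given as a 3x3 rotation matrix whose columns are the frame's x, y, z axes.
In Python, from rig import bot, viewer, workorder, nets gives the robot as it stands. The module is installed in compiled form; this text tells all that it offers.
- The arm moves only by the tool move_arm, never from a script. Its argument "increments" is a list of rows, each a list of 7 numbers: the shift along the tool's x, y, z normalised to -1 to 1, where 1 is 0.3 m, then the turn, a rotation vector about the tool's x, y, z normalised to -1 to 1, where 1 is pi rad, then the opening, from 0 (shut) to 1 (fully open). In form: [[tx, ty, tz, wx, wy, wz, grip], ...]. A call has 1 to 10 rows; each row is the pose to reach, as a shift and turn from the pose commanded when the call began, along the tool's axes at that moment, turning the shorter way round; what a row does not reach only later rows make up. A row lasts 1/12 s, in which the tool goes at most 41.7 mm and 7.16 degrees, less where a joint would pass 70% of its speed; a pose out of reach is approached as far as the arm can. A call with a number of a shift or a turn outside -1 to 1 is refused whole. A call with a gripper value outside its range is refused whole. The fingers move at their own pace and stop on an object; the grip force is fixed at half the most. Time passes only in rows, so rows that repeat a pose let the fingers close. It gives the time, the measured TCP pose, the force, the opening and the grip force at its end, in the units of the state.
- bot.read_state(): the state, without advancing time (a new reading comes with each control period).
- viewer.capture(name): name is "side" or "top" or "wrist"; returns a dict with "image" (400x640x3 uint8, blue, green, red), "K" (3x3 intrinsics, pixels), "dist" ([k1, k2, p1, p2, k3] as OpenCV has them; the pictures are not rectified), "eye" and "orientation" of the camera in the world. Camera axes: x right, y up, looking along -z (the intrinsics and any distortion apply to the point x, -y, -z); pixel columns grow to the right and rows downward; lengths in m; the calibration is good to about 2 mm. A picture is of the moment at which its call begins. There is no depth.
- workorder.hand_in(): hands the job in; it is judged then, once.
Trained networks look in the newest picture that a camera, given by its name, has taken for a name from the list of things; names that differ only in an ending like _2 or _b are one class to them, and where a whole thing is asked for, a point or a joint stands for the part that bears it (a point fixed in the world has none). Each returns a list of dicts, best first, with "conf" (0 to 1); they miss things now and then, are a little off and sometimes report something else, mostly with a low value. They report only what shows in the picture. A call takes as long as a camera call.
- nets.find_in(camera, thing): "location" ([column, row] in pixels, amid what is visible of it).
The state is a dict: "time_s": time; "joint_positions": joint angles; "qvel": joint speeds; "tau": joint torques, N m; "position": TCP position; "tcp_rot": TCP orientation; "force": force on the tool from outside, world axes, zero at the start; "moment": the same for the moment, N m; "opening": opening from 0.0 (shut) to 1.0 (fully open); "grasp_force": force on a finger pad.
Only numpy, scipy, OpenCV 4.12 (cv2) and the standard library are available. Lean on these libraries where they do the work, as an engineer would, in place of code of your own. Each camera call takes 0.05 s, during which the arm holds its last target. There are 200 camera calls.

## Task

Get the leather outsole ready for its toe to be rasped: gently push it by its heel, lying flat on the clamp board, towards the robot until its toe stands 80 mm out past the board's near edge (a centimetre more or less does not matter), still lying straight across the board. Then, with the fingers only pushing, swing the clamp's red lever up and over until the clamp's foot presses on the sole, and let go. Do not pinch or lift the sole, and leave the other things on the bench where they are.

Things in the scene. Friction and masses are not known exactly. Their poses are not given: they have to be found in the camera images.
- outsole: brown leather shoe outsole, 280 mm long, 100 mm wide at the ball, 66 mm at the round heel, 9 mm thick, 0.09 to 0.18 kg. Origin mid-length on the underside; own +x to the toe, z up. Lies loose across the clamp board, toe to the robot, on felt 24 mm above the bench; it balances 26 mm from the origin towards the toe. Heel and toe overhang the felt, with air below; pressing down there tips it
- toe_tip (a point): the point of the sole's toe, half-way up its thickness (138.5 mm from the sole's origin along its +x). At the start it stands 15 to 40 mm past the board's near edge
- heel_end (a point): the end of the sole's heel, half-way up its thickness (140 mm from the origin along the sole's -x). The heel outline is round: 46 mm wide 10 mm from the end, 58 mm wide 20 mm from the end
- sole_clamp: toggle clamp on a fixed beech board, 130 (own x) x 240 mm (own y), top 20 mm above the bench. Origin under the board's centre, 1 mm below the bench top; own -x to the robot within 0.12 rad. In its frame: felt under the sole x -50 to 50, y 35 to 105, top z 25 mm; stop strip x -45 to 45, y 110 to 120, top z 43 mm; lever's axis along x through y -44, z 61 mm
- board_edge (a point): a point on the upper near edge of the board (own x = -65 mm), in line with the sole; axes as sole_clamp's. The overhang is how far toe_tip lies beyond this edge towards the robot, measured along the board's own -x
- sole_clamp_lever (a joint): lever angle, rad. Starts open at 0.5 to 0.75, the red grip leaning back to the board's -y; pushing the grip over to +y lowers it, and at about 0 (-0.02 to 0.01) the foot presses on the sole. It stays where it is left (friction 0.25 N m plus up to 0.15 N m of weight): 3 to 6 N at the grip's end moves it
- lever_end (a point): centre of the round end of the red grip, 18 mm thick; the grip runs from here 80 mm towards the lever's axis. Closed it is at x 0, y -80, z 189 mm in sole_clamp's frame; at lever angle a it is turned back about the lever's axis by a (at 0.6: y -146, z 146 mm)
- clamp_pad (a point): underside of the clamp's round rubber foot (24 mm across) at the end of the lever's arm; when closed it lies at x = 0, y = 68 mm, z = 34 mm in sole_clamp's frame, on top of the sole, just beside its middle; open, 55 to 85 mm above it
- rasp: sole rasp with beech handle, 287 mm long, 28 mm high, lying along x to the right of the clamp; bystander
- tack_tin: open round tin of tacks, 68 mm across, 24 mm high, right of the sole's heel; bystander
- wax_block: small block of wax, 34 x 52 x 20 mm, behind the tack tin; bystander
- hammer: cobbler's hammer, 213 mm long, 33 mm high, lying to the left of the clamp board; bystander
- heel_lift_1: D-shaped leather heel lift, 65 x 69 x 9 mm, left of the clamp board; bystander
- sanding_block: cork sanding block, 58 x 95 x 26 mm, left of the clamp board; bystander

How it is judged:
By the outcome, as a careful person would: the job done as asked, in the order asked, and still so for the second after the job is handed in, with the robot touching nothing.
It also fails if it takes over 51 s, if anything falls off the work surface, if the arm or the gripper's body presses on something with over 40 N, if the wrist force passes 120 N, or if a joint passes its speed limit or range.

## Working session

There is one attempt and no reset: what is moved stays moved. The work goes in short steps, Python scripts to look and compute and a tool call to move; the robot and the scene stay as the last step left them, time stands still between calls to the robot, and variables do not carry over. Pictures are saved under pics/ and viewed, at most 12 in all, crops included, and the job is handed in when it is done.

Besides the shell and the picture viewer there is one more tool, called after "Emit:" by a JSON object that holds its "fn" and its "kwargs". move_arm: Moves the arm, as the interface text tells. Its arguments: {"type":"object","properties":{"increments":{"type":"array"}},"required":["increments"]}

```bash
mkdir -p pics; cat > h.py <<'E'
import numpy as np, cv2
from rig import bot, viewer, workorder, nets
def ray(c,px):
    u=cv2.undistortPoints(np.array([[px]],float),np.array(c["K"],float),np.array(c["dist"],float))[0,0]
    R=np.array(c["orientation"],float); d=R@np.array([u[0],-u[1],-1.]); return np.array(c["eye"],float),d/np.linalg.norm(d)
def onz(c,px,z):
    e,d=ray(c,px); return e+d*(z-e[2])/d[2]
def proj(c,p):
    R=np.array(c["orientation"],float); q=R.T@(np.array(p,float)-np.array(c["eye"])); q=q*[1,-1,-1]
    return cv2.projectPoints(q[None],np.zeros(3),np.zeros(3),np.array(c["K"],float),np.array(c["dist"],float))[0][0,0]
def tri(c1,p1,c2,p2):
    e1,d1=ray(c1,p1);e2,d2=ray(c2,p2)
    s=np.linalg.lstsq(np.c_[d1,-d2],e2-e1,rcond=None)[0]; a=e1+d1*s[0];b=e2+d2*s[1]; return (a+b)/2,np.linalg.norm(a-b)
E
python3 - <<'E'
from h import *
np.set_printoptions(precision=4,suppress=True)
s=bot.read_state(); print(s["time_s"],s["position"],s["tcp_rot"])
C={}
for n in("top","side"):
    C[n]=viewer.capture(n); cv2.imwrite(f"pics/{n}0.png",C[n]["image"]); print(n,C[n]["eye"])
    for t in("outsole","toe_tip","heel_end","sole_clamp","lever_end","clamp_pad","board_edge","tack_tin","rasp","hammer"):
        r=nets.find_in(n,t)
        for k in r[:2]: print(n,t,round(k["conf"],2),np.array(k["location"]),onz(C[n],k["location"],.029))
E
```

```text
0.0 [0.202  0.5907 0.2326] [[-0.9461  0.3238 -0.001 ]
 [ 0.3238  0.9461 -0.0019]
 [ 0.0004 -0.0021 -1.    ]]
top [ 0.3694 -0.0897  1.2454]
top outsole 0.57 [353.2 235.2] [ 0.4641 -0.1337  0.029 ]
top toe_tip 0.86 [350.9 232.6] [ 0.4714 -0.1275  0.029 ]
top heel_end 0.93 [349.8 232.6] [ 0.4714 -0.1245  0.029 ]
top sole_clamp 0.59 [386.2 234.2] [ 0.4651 -0.2248  0.029 ]
top lever_end 0.79 [395.5 238.7] [ 0.4522 -0.25    0.029 ]
top lever_end 0.68 [385.7 233.7] [ 0.4665 -0.2234  0.029 ]
top clamp_pad 0.68 [395.9 193.6] [ 0.5781 -0.2558  0.029 ]
top clamp_pad 0.58 [404.1 236.1] [ 0.4589 -0.274   0.029 ]
top board_edge 0.6 [387.2 233.6] [ 0.4667 -0.2276  0.029 ]
top rasp 0.77 [446.3 219.1] [ 0.5037 -0.3938  0.029 ]
top rasp 0.55 [396.5 233.3] [ 0.4671 -0.2533  0.029 ]
top hammer 0.73 [241.1 191.7] [0.5921 0.1793 0.029 ]
top hammer 0.36 [445.5 220.4] [ 0.5001 -0.3914  0.029 ]
side [ 0.3684 -1.1352  0.8863]
side outsole 0.79 [299.4 241.2] [ 0.4637 -0.1379  0.029 ]
side outsole 0.69 [297.4 253. ] [ 0.4516 -0.1878  0.029 ]
side toe_tip 0.71 [301.6 238.6] [ 0.4716 -0.1274  0.029 ]
side heel_end 0.91 [303.5 242.4] [ 0.4748 -0.1453  0.029 ]
side sole_clamp 0.94 [301.9 268.8] [ 0.4557 -0.2532  0.029 ]
side lever_end 0.63 [300.5 245.2] [ 0.4646 -0.1561  0.029 ]
side lever_end 0.3 [329.1 182.8] [0.6052 0.1525 0.029 ]
side clamp_pad 0.59 [299.4 253.8] [ 0.4567 -0.1921  0.029 ]
side clamp_pad 0.47 [293.3 193.3] [0.4749 0.1109 0.029 ]
side board_edge 0.81 [298.9 269.9] [ 0.4471 -0.256   0.029 ]
side board_edge 0.57 [342.7 269.5] [ 0.5642 -0.275   0.029 ]
side tack_tin 0.97 [345.2 269.4] [ 0.571  -0.2758  0.029 ]
side tack_tin 0.64 [377.4 281.9] [ 0.6444 -0.3364  0.029 ]
side rasp 0.92 [307.8 313. ] [ 0.4495 -0.4088  0.029 ]
side hammer 0.78 [324.9 184.1] [0.5894 0.147  0.029 ]
side hammer 0.22 [303.7 239.6] [ 0.4771 -0.133   0.029 ]
```

```bash
python3 - <<'E'
import cv2
t=cv2.imread("pics/top0.png")[140:300,290:490]; s=cv2.imread("pics/side0.png")[170:320,220:420]
cv2.imwrite("pics/tc.png",cv2.resize(t,(750,600),interpolation=cv2.INTER_CUBIC))
cv2.imwrite("pics/sc.png",cv2.resize(s,(800,600),interpolation=cv2.INTER_CUBIC))
E
```

```text
(no output)
```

View pics/tc.png

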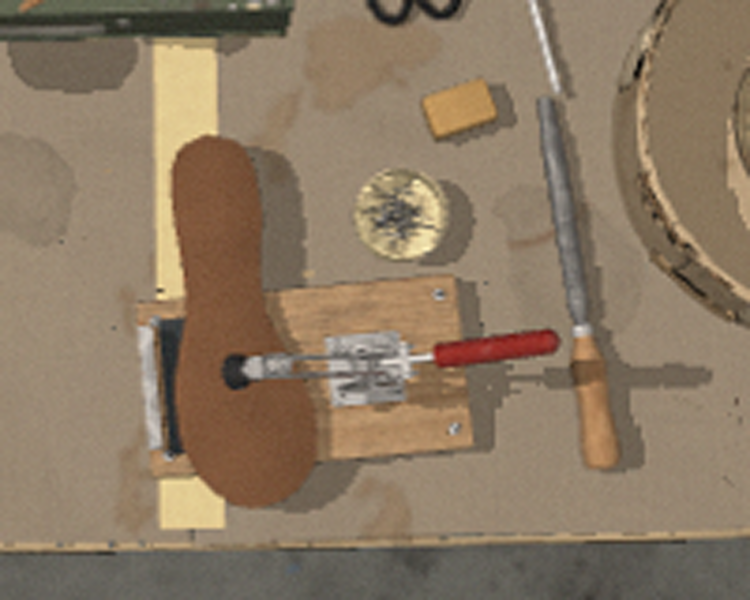

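View pics/sc.png

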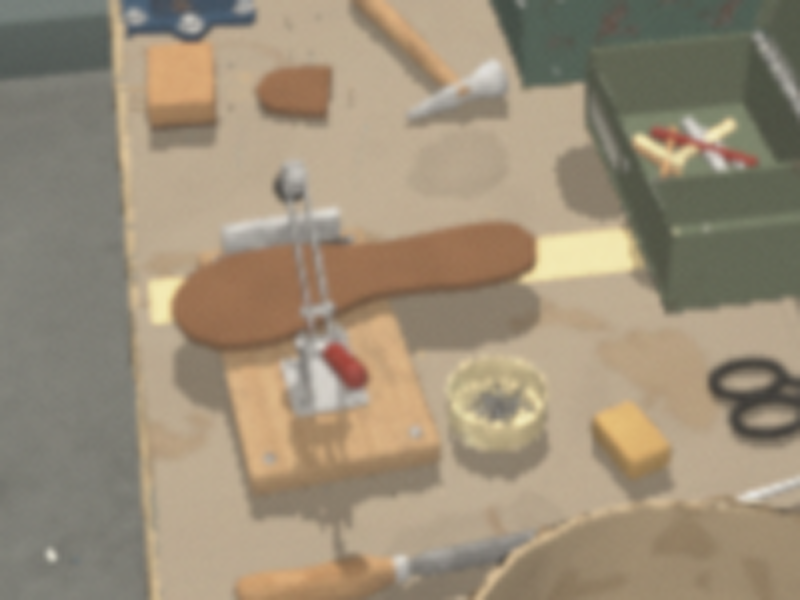

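```bash
cat > m.py <<'E'
from h import *
np.set_printoptions(precision=4,suppress=True)
def sole(c,lo=(5,70,40),hi=(14,255,175)):
    m=cv2.inRange(cv2.cvtColor(c["image"],cv2.COLOR_BGR2HSV),lo,hi)
    m=cv2.morphologyEx(m,cv2.MORPH_CLOSE,np.ones((3,3)))
    n,l,st,ce=cv2.connectedComponentsWithStats(m); 
    i=1+np.argmax([st[k,4] for k in range(1,n)]); 
    return (l==i).astype(np.uint8)*255
E
python3 - <<'E'
from m import *
c=viewer.capture("top");im=c["image"];h=cv2.cvtColor(im,cv2.COLOR_BGR2HSV)
for p in((347,190),(350,240),(360,265),(395,225),(335,170),(330,260)): print(p,h[p[1],p[0]])
T=lambda x,y:(290+x/3.75,140+y/3.75); S=lambda x,y:(220+x/4,170+y/4)
for n,p in dict(tr=(455,275),br=(472,445),tl=(137,300),bl=(150,475)).items(): print(n,onz(c,T(*p),.019))
m=sole(c); ct=max(cv2.findContours(m,0,1)[0],key=cv2.contourArea)[:,0]
P=np.array([onz(c,p,.033)[:2] for p in ct.astype(float)])
print(m.sum()/255,"x range",P[P[:,0].argmin()],P[P[:,0].argmax()])
d=P[:,None]-P[None];D=np.linalg.norm(d,axis=2);i,j=np.unravel_index(D.argmax(),D.shape);print(P[i],P[j],D.max())
xs=P[:,0];
for x in np.arange(xs.min()+.005,xs.max(),.02):
    k=P[abs(xs-x)<.003]; print(round(x,3),k[:,1].min(),k[:,1].max())
s=viewer.capture("side")
for n,a,b in (("grip end",(555,340),(352,375)),("pad",(235,372),(290,190)),("box corner",(290,30),(670,305)),):
    print(n,tri(c,T(*a),s,S(*b)))
print("box top rim",tri(c,T(290,0),s,S(672,232)),onz(c,T(290,32),0),onz(s,S(672,305),0),onz(s,S(670,235),.05))
cv2.imwrite("pics/t1.png",im[0:200,250:450].repeat(3,0).repeat(3,1))
E
```

```text
(347, 190) [ 12 134 126]
(350, 240) [90 23 45]
(360, 265) [ 13 137 125]
(395, 225) [ 15 110 171]
(335, 170) [ 22  87 228]
(330, 260) [ 15 112 155]
tr [ 0.523  -0.2984  0.019 ]
br [ 0.3965 -0.306   0.019 ]
tl [ 0.5087 -0.0606  0.019 ]
bl [ 0.379  -0.0682  0.019 ]
2663.0 x range [ 0.5558 -0.6108] [ 0.7343 -0.6239]
[ 0.5914 -0.5345] [ 0.695  -0.7145] 0.207587066550155
0.561 -0.6201166546432523 -0.5904563040275566
0.581 -0.6848501998120532 -0.5834886999126433
0.601 -0.7019457273149426 -0.5526691548408372
0.621 -0.7067292314635065 -0.5542554756701605
0.641 -0.7241625480205098 -0.5500192051276432
0.661 -0.7140346792420613 -0.5455630160030106
0.681 -0.7070134597373989 -0.5501824684924647
0.701 -0.6993803457038196 -0.5637437315305062
0.721 -0.6770656404313037 -0.5804399016047608
grip end (array([ 0.4626, -0.3451,  0.1327]), np.float64(0.0012211741909051253))
pad (array([ 0.4479, -0.1291,  0.1119]), np.float64(0.0009761774720783338))
box corner (array([ 0.718 , -0.1816,  0.0075]), np.float64(0.0015516354079691738))
box top rim (array([ 0.7187, -0.177 ,  0.0739]), np.float64(0.004904499486803619)) [ 0.7176 -0.182   0.    ] [ 0.7232 -0.1735  0.    ] [ 0.7238 -0.1525  0.05  ]
```

View pics/t1.png

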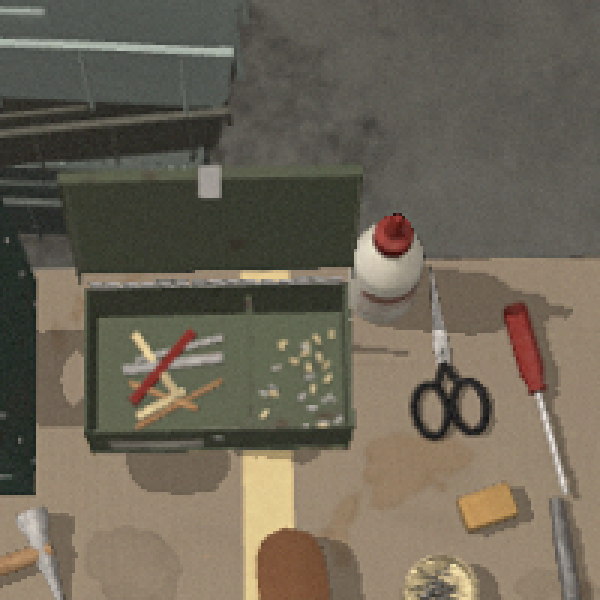

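```bash
cat >> m.py <<'E'
YAW=0.0628; BC=np.array([.4518,-.1833]); BX=np.array([np.cos(YAW),np.sin(YAW)]); BY=np.array([-BX[1],BX[0]])
def bf(P): P=np.atleast_2d(P)[:,:2]-BC; return np.c_[P@BX,P@BY]
def wf(q): return BC+q[0]*BX+q[1]*BY
def outline(c,z=.032,roi=(325,385,165,285)):
    im=c["image"].copy(); k=np.zeros(im.shape[:2],np.uint8); k[roi[2]:roi[3],roi[0]:roi[1]]=255; im[k==0]=255
    m=sole(dict(image=im)); ct=max(cv2.findContours(m,0,1)[0],key=cv2.contourArea)[:,0].astype(float)
    return m,bf(np.array([onz(c,p,z) for p in ct]))
def report(c,**k):
    m,P=outline(c,**k); x=P[:,0]
    print("heel",P[x.argmax()],"toe",P[x.argmin()],"overhang",-65-1000*x.min(),"len",np.ptp(x))
    for a in np.arange(x.min()+.01,x.max(),.03):
        q=P[abs(x-a)<.003]; print(round(a,3),q[:,1].min(),q[:,1].max(),"mid",q[:,1].mean() if 0 else (q[:,1].min()+q[:,1].max())/2)
    return m,P
E
python3 - <<'E'
from m import *
c=viewer.capture("top"); m,P=report(c)
print(wf((P[:,0].max(),P[P[:,0].argmax(),1])))
E
```

```text
heel [0.1828 0.0602] toe [-0.0943  0.0423] overhang 29.32021486444995 len 0.27708020078471296
-0.084 0.016738944316884413 0.0685419903791 mid 0.042640467347992206
-0.054 -0.010652364971609735 0.09621395150102124 mid 0.042780793264705755
-0.024 -0.015874383262870696 0.10765949811153831 mid 0.045892557424333805
0.006 -0.007444235776892688 0.10547814377220902 mid 0.049016953997658166
0.036 0.008756966260313581 0.08933288920340182 mid 0.0490449277318577
0.066 0.023034255684070283 0.08410015338748915 mid 0.05356720453577972
0.096 0.025588108140650247 0.08435529298466032 mid 0.05497170056265528
0.126 0.02284374885077166 0.08738241704820936 mid 0.05511308294949051
0.156 0.02588931391904119 0.08508807211631353 mid 0.05548869301767736
[ 0.6304 -0.1118]
```

```bash
cat >> m.py <<'E'
from scipy.spatial.transform import Rotation as Ro
RT=np.c_[np.r_[-BX,0],np.r_[BY,0],[0,0,-1.]]
def inc(p,R=RT,p0=None,R0=None):
    s=bot.read_state(); p0=np.array(s["position"]) if p0 is None else p0; R0=np.array(s["tcp_rot"]) if R0 is None else R0
    t=R0.T@(np.array(p)-p0); w=Ro.from_matrix(R0.T@R).as_rotvec()
    print("inc",np.r_[t/.3,w/np.pi].round(4),"dist",np.linalg.norm(t))
E
python3 - <<'E'
from m import *
s=bot.read_state();R0=np.array(s["tcp_rot"])
inc((.38,.37,.24)); inc((.57,.13,.24),p0=np.array((.38,.37,.24)),R0=RT); inc((.66,-.11,.24),p0=np.array((.57,.13,.24)),R0=RT)
E
```

```text
inc [-0.7991 -0.5062 -0.0214  0.     -0.     -0.125 ] dist 0.28386695217685187
inc [-0.5819 -0.8382  0.      0.      0.      0.    ] dist 0.3061045573002793
inc [-0.2492 -0.8173  0.      0.      0.      0.    ] dist 0.25632011235952595
```

Emit:
{"fn": "move_arm", "kwargs": {"increments": [[-0.8, -0.51, -0.02, 0, 0, -0.125, 0.45], [-0.8, -0.51, -0.02, 0, 0, -0.125, 0.45], [-0.8, -0.51, -0.02, 0, 0, -0.125, 0.45], [-0.8, -0.51, -0.02, 0, 0, -0.125, 0.45], [-0.8, -0.51, -0.02, 0, 0, -0.125, 0.45], [-0.8, -0.51, -0.02, 0, 0, -0.125, 0.45], [-0.8, -0.51, -0.02, 0, 0, -0.125, 0.45], [-0.8, -0.51, -0.02, 0, 0, -0.125, 0.45], [-0.8, -0.51, -0.02, 0, 0, -0.125, 0.45]]}}

```text
time_s: 2.0
position: [0.3816, 0.3673, 0.2398]
tcp_rot: [[-0.998, -0.058, 0.0], [-0.058, 0.998, 0.001], [-0.0, 0.0, -1.0]]
force: [0.5, 0.0, -0.5]
opening: 0.472
grasp_force: 0.0
```

Emit:
{"fn": "move_arm", "kwargs": {"increments": [[-0.58, -0.84, 0, 0, 0, 0, 0.45], [-0.58, -0.84, 0, 0, 0, 0, 0.45], [-0.58, -0.84, 0, 0, 0, 0, 0.45], [-0.58, -0.84, 0, 0, 0, 0, 0.45], [-0.58, -0.84, 0, 0, 0, 0, 0.45], [-0.58, -0.84, 0, 0, 0, 0, 0.45], [-0.58, -0.84, 0, 0, 0, 0, 0.45], [-0.58, -0.84, 0, 0, 0, 0, 0.45], [-0.58, -0.84, 0, 0, 0, 0, 0.45]]}}

```text
time_s: 2.75
position: [0.572, 0.1267, 0.2394]
tcp_rot: [[-0.998, -0.06, 0.002], [-0.06, 0.998, -0.0], [-0.002, -0.0, -1.0]]
force: [-0.4, 0.3, -0.1]
opening: 0.452
grasp_force: 0.0
```

Emit:
{"fn": "move_arm", "kwargs": {"increments": [[-0.25, -0.82, 0, 0, 0, 0, 0.45], [-0.25, -0.82, 0, 0, 0, 0, 0.45], [-0.25, -0.82, 0, 0, 0, 0, 0.45], [-0.25, -0.82, 0, 0, 0, 0, 0.45], [-0.25, -0.82, 0, 0, 0, 0, 0.45], [-0.25, -0.82, 0, 0, 0, 0, 0.45], [-0.25, -0.82, 0, 0, 0, 0, 0.45], [-0.25, -0.82, 0, 0, 0, 0, 0.45], [-0.25, -0.82, 0, 0, 0, 0, 0.45]]}}

```text
time_s: 3.5
position: [0.659, -0.11, 0.2389]
tcp_rot: [[-0.998, -0.064, -0.002], [-0.064, 0.998, 0.002], [0.002, 0.002, -1.0]]
force: [-0.5, 1.3, -0.6]
opening: 0.45
grasp_force: 0.0
```

```bash
python3 - <<'E'
from m import *
s=bot.read_state();print(s["time_s"],s["position"],s["opening"],s["joint_positions"]);inc((.66,-.11,.24))
c=viewer.capture("wrist");print(c["eye"],c["orientation"]); cv2.imwrite("pics/w1.png",c["image"])
for t in("heel_end","toe_tip","lever_end","sole_clamp"): print(t,[(k["conf"],k["location"]) for k in nets.find_in("wrist",t)[:2]])
E
```

```text
3.5 [ 0.659  -0.11    0.2389] 0.4504935867392856 [ -19.0766   33.4031   74.9595    0.0854   71.7932 -112.7666]
inc [-0.0035 -0.0002 -0.0036  0.0008 -0.0006  0.0004] dist 0.0014965961324056244
[ 0.5922 -0.1154  0.3905] [[-0.0633 -0.9683 -0.2415]
 [ 0.998  -0.0606 -0.0184]
 [ 0.0031 -0.2422  0.9702]]
heel_end [(0.86, [308.8, 76.5])]
toe_tip [(0.71, [308.2, 79.1])]
lever_end []
sole_clamp [(0.84, [219.3, 20.9])]
```

View pics/w1.png

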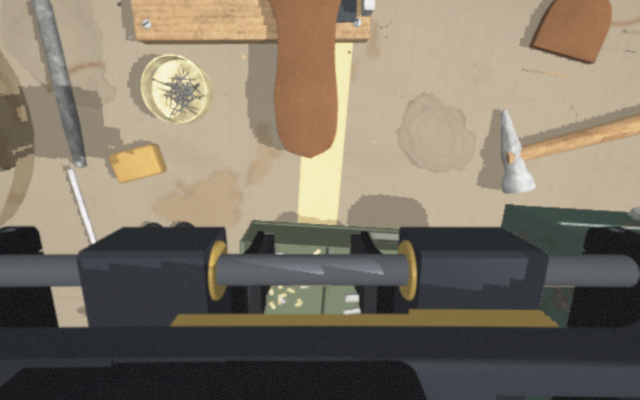

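```bash
python3 - <<'E'
from m import *
im=cv2.imread("pics/w1.png"); c=viewer.capture("wrist"); h=cv2.cvtColor(im,cv2.COLOR_BGR2HSV); print(h[100,305],h[30,305])
def pb(n,p,z): w=onz(c,p,z); print(n,w,bf(w)[0])
for p in((136,40),(280,41),(365,42)): pb("backedge",p,.019)
m,P=outline(c,roi=(255,350,0,170))
x=P[:,0]
for a in np.arange(.075,x.max(),.01):
    q=P[abs(x-a)<.002]
    if len(q):print(round(a,3),q[:,1].min(),q[:,1].max(),(q[:,1].min()+q[:,1].max())/2)
print("heel",P[x.argmax()],wf(P[x.argmax()]))
q=P[x>x.max()-.022]; A=np.c_[2*q,np.ones(len(q))]; s=np.linalg.lstsq(A,(q**2).sum(1),rcond=None)[0]; print("circ",s[:2],np.sqrt(s[2]+s[0]**2+s[1]**2))
# clean top view
c=viewer.capture("top"); h=cv2.cvtColor(c["image"],cv2.COLOR_BGR2HSV)
for r in (245,255,262,270): print(r,[tuple(map(int,h[r,k])) for k in range(328,382,4)])
E
```

```text
[ 13 124 167] [ 13 125 159]
backedge [ 0.5249 -0.3     0.019 ] [ 0.0657 -0.121 ]
backedge [ 0.5155 -0.153   0.019 ] [0.0655 0.0262]
backedge [ 0.5108 -0.0656  0.019 ] [0.0663 0.1138]
0.075 0.02514884204355978 0.08113104458354285 0.05313994331355132
0.085 0.024895989877683232 0.0813635646231779 0.05312977725043057
0.095 0.023624514092311148 0.08156290215011808 0.05259370812121461
0.105 0.022358949087200538 0.08277027265192954 0.05256461086956504
0.115 0.02009892245867464 0.08401489564218101 0.05205690905042783
0.125 0.020813445571465198 0.08421771930322552 0.05251558243734536
0.135 0.021568467771047845 0.08442276549156577 0.05299561663130681
0.145 0.022388169979527087 0.08460922932715866 0.05349869965334287
0.155 0.02319511103795468 0.08373573862288677 0.05346542483042073
0.165 0.026222928413389843 0.08071184601191571 0.053467387212652775
0.175 0.03246715768490983 0.07547968661115467 0.053973422148032246
heel [0.1817 0.0561] [ 0.6296 -0.1159]
circ [0.1499 0.0538] 0.030813863844239057
245 [(15, 41, 203), (14, 82, 130), (12, 100, 92), (12, 129, 146), (13, 131, 142), (12, 136, 142), (12, 131, 142), (13, 136, 133), (12, 138, 131), (11, 133, 136), (13, 140, 135), (13, 119, 144), (16, 108, 186), (14, 18, 185)]
255 [(16, 71, 159), (16, 19, 204), (107, 45, 51), (13, 136, 139), (12, 139, 139), (12, 135, 142), (12, 135, 145), (13, 138, 137), (12, 134, 139), (12, 134, 133), (13, 131, 132), (13, 132, 131), (15, 111, 143), (15, 109, 202)]
262 [(17, 62, 176), (15, 109, 210), (15, 81, 166), (13, 116, 160), (12, 132, 143), (12, 135, 142), (12, 126, 146), (12, 137, 143), (11, 140, 140), (12, 131, 134), (14, 133, 128), (13, 132, 129), (16, 102, 150), (15, 95, 153)]
270 [(17, 66, 171), (19, 85, 212), (23, 80, 242), (24, 82, 242), (24, 83, 244), (13, 143, 141), (12, 128, 143), (12, 134, 141), (12, 136, 135), (12, 138, 137), (12, 141, 123), (18, 57, 121), (15, 62, 128), (17, 64, 128)]
```

```bash
sed -i 's/lo=(5,70,40),hi=(14,255,175)/lo=(5,113,60),hi=(14,255,185)/' m.py; python3 - <<'E'
from m import *
c=viewer.capture("top"); m,P=report(c)
E
```

```text
heel [0.1688 0.0305] toe [-0.0921  0.0367] overhang 27.06418152616729 len 0.2608902048215471
-0.082 0.013784836891564187 0.07125615144516248 mid 0.042520494168363336
-0.052 -0.002479138240207901 0.09099066434486544 mid 0.04425576305232877
-0.022 -0.0024636448511068717 0.09673927743141447 mid 0.0471378162901538
0.008 0.008740354459474124 0.0943061994399957 mid 0.05152327694973491
0.038 0.022494086358722565 0.08636220434025273 mid 0.054428145349487644
0.068 0.030810260237817425 0.0811177402469762 mid 0.05596400024239681
0.098 0.02810631513092402 0.08136188824216561 mid 0.054734101686544814
0.128 0.02284374885077166 0.07050280901264773 mid 0.046673278931709694
0.158 0.02588931391904119 0.03727894720059841 mid 0.031584130559819804
```

```bash
python3 - <<'E'
from m import *
w=wf((.207,.0535)); print(w); inc((*w,.024))
E
```

```text
[ 0.655  -0.1169]
inc [ 0.0163 -0.0173  0.7194  0.      0.      0.0004] dist 0.21595103469366125
```

Emit:
{"fn": "move_arm", "kwargs": {"increments": [[0.016, -0.022, 0.12, 0, 0, 0, 0.45], [0.016, -0.022, 0.24, 0, 0, 0, 0.45], [0.016, -0.022, 0.36, 0, 0, 0, 0.45], [0.016, -0.022, 0.46, 0, 0, 0, 0.45], [0.016, -0.022, 0.56, 0, 0, 0, 0.45], [0.016, -0.022, 0.64, 0, 0, 0, 0.45], [0.016, -0.022, 0.69, 0, 0, 0, 0.45], [0.016, -0.022, 0.715, 0, 0, 0, 0.45], [0.016, -0.022, 0.715, 0, 0, 0, 0.45]]}}

```text
time_s: 4.65
position: [0.6541, -0.1188, 0.0231]
tcp_rot: [[-0.998, -0.063, -0.004], [-0.063, 0.998, 0.001], [0.003, 0.002, -1.0]]
force: [0.4, 0.9, 1.1]
opening: 0.45
grasp_force: 0.0
```

```bash
python3 - <<'E'
from m import *
s=bot.read_state();print(s["position"],bf(s["position"])[0],s["force"],s["opening"])
c=viewer.capture("wrist"); cv2.imwrite("pics/w2.png",c["image"])
p=np.array(s["position"]);
for y in(-.02,.02): print(proj(c,[*(p[:2]+y*BY-.0095*BX),.033]))
E
```

```text
[ 0.6541 -0.1188  0.0231] [0.2059 0.0516] [0.3505 0.934  1.0686] 0.44971142293613425
[270.124  250.4171]
[357.4834 250.2995]
```

View pics/w2.png

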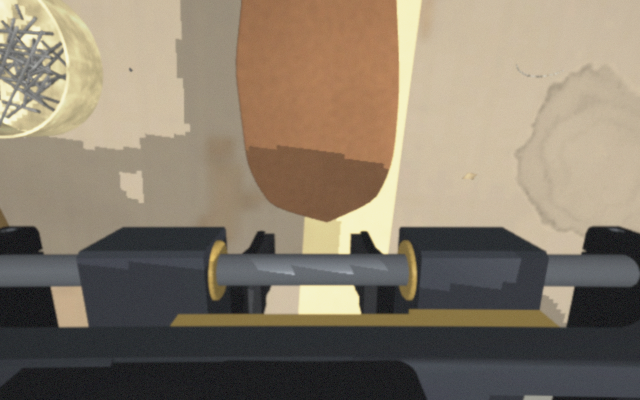

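Emit:
{"fn": "move_arm", "kwargs": {"increments": [[0.02, 0, 0, 0, 0, 0, 0.45], [0.04, 0, 0, 0, 0, 0, 0.45], [0.055, 0, 0, 0, 0, 0, 0.45], [0.065, 0, 0, 0, 0, 0, 0.45], [0.075, 0, 0, 0, 0, 0, 0.45], [0.085, -0.001, 0, 0, 0, 0, 0.45], [0.095, -0.002, 0, 0, 0, 0, 0.45], [0.105, -0.003, 0, 0, 0, 0, 0.45], [0.115, -0.004, 0, 0, 0, 0, 0.45], [0.125, -0.005, 0, 0, 0, 0, 0.45]]}}

```text
time_s: 5.53
position: [0.6177, -0.1233, 0.025]
tcp_rot: [[-0.998, -0.063, -0.0], [-0.063, 0.998, -0.0], [0.0, -0.0, -1.0]]
force: [1.2, 0.4, 1.0]
opening: 0.449
grasp_force: 0.5
```

```bash
cat > r.py <<'E'
from m import *
s=bot.read_state();print(s["time_s"],s["position"],bf(s["position"])[0],s["force"])
c=viewer.capture("top"); m,P=report(c)
c=viewer.capture("wrist"); print("wrist"); m,P=outline(c,roi=(150,480,0,300)); x=P[:,0]; 
for a in np.arange(x.min()+.01,x.max(),.01):
    q=P[abs(x-a)<.002]
    if len(q):print(round(a,3),q[:,1].min(),q[:,1].max(),(q[:,1].min()+q[:,1].max())/2)
print("heel",P[x.argmax()])
E
python3 r.py
```

```text
5.5333 [ 0.6177 -0.1233  0.025 ] [0.1694 0.0494] [1.1584 0.3697 0.9568]
heel [-0.0023  0.0316] toe [-0.1109  0.0383] overhang 45.906284895311245 len 0.10863613198306477
-0.101 0.012741298704481199 0.06740735487376398 mid 0.04007432678912259
-0.071 -0.003731658629397347 0.08937589284596535 mid 0.042822117108284
-0.041 -0.005942978667661489 0.07626224153928952 mid 0.03515963143581402
-0.011 0.004993637385600918 0.06011617515779362 mid 0.03255490627169727
wrist
0.066 0.022215919854048173 0.08019084899729381 0.05120338442567099
0.076 0.02168555815565738 0.08082407933516857 0.051254818745412975
0.086 0.019924611918309954 0.08174550282805418 0.050835057373182065
0.096 0.018544435502409036 0.08244513578197314 0.05049478564219109
0.106 0.018514564821468533 0.08304017333646246 0.0507773690789655
0.116 0.01930769977349413 0.08229583243711162 0.050801766105302876
0.126 0.02015414797664323 0.08315949819053037 0.051656823083586795
0.136 0.021416350739705402 0.08243491648707453 0.05192563361338996
0.146 0.024612595941846695 0.08018949833836653 0.05240104714010661
0.156 0.0302619751902545 0.07421921601866122 0.05224059560445786
heel [0.1609 0.0609]
```

Emit:
{"fn": "move_arm", "kwargs": {"increments": [[0.01, -0.003, 0, 0, 0, 0, 0.45], [0.02, -0.006, 0, 0, 0, 0, 0.45], [0.03, -0.009, 0, 0, 0, 0, 0.45], [0.04, -0.012, 0, 0, 0, 0, 0.45], [0.05, -0.015, 0, 0, 0, 0, 0.45], [0.06, -0.018, 0, 0, 0, 0, 0.45], [0.07, -0.021, 0, 0, 0, 0, 0.45], [0.08, -0.023, 0, 0, 0, 0, 0.45], [0.088, -0.025, 0, 0, 0, 0, 0.45], [0.096, -0.026, 0, 0, 0, 0, 0.45]]}}

```text
time_s: 6.47
position: [0.5895, -0.133, 0.0251]
tcp_rot: [[-0.998, -0.063, 0.0], [-0.063, 0.998, -0.0], [-0.0, -0.0, -1.0]]
force: [0.2, -0.2, -0.3]
opening: 0.452
grasp_force: 0.4
```

```bash
python3 r.py
```

```text
6.4667 [ 0.5895 -0.133   0.0251] [0.1406 0.0415] [ 0.2008 -0.2112 -0.2674]
heel [-0.0034  0.0179] toe [-0.1218  0.0038] overhang 56.836866716461344 len 0.11845329221611524
-0.112 -0.005516299633668069 0.07935729162284208 mid 0.03692049599458701
-0.082 -0.007946759793074137 0.06605405467037004 mid 0.02905364743864795
-0.052 -0.002479138240207901 0.044279987656710755 mid 0.020900424708251427
-0.022 0.008707519093295977 0.030787472007732516 mid 0.019747495550514246
wrist
0.038 0.01669215053037469 0.07431233470211131 0.045502242616243
0.048 0.015396380673940615 0.0749868460744769 0.04519161337420876
0.058 0.013249752877287696 0.07563087643166287 0.04444031465447528
0.068 0.011888660243592385 0.07626667056451514 0.044077665404053765
0.078 0.011919368939617363 0.07670850395172078 0.04431393644566907
0.088 0.012624429497931106 0.07579361734749793 0.044209023422714516
0.098 0.013093303378125516 0.07623574071243128 0.0446645220452784
0.108 0.01396429875750393 0.07539742128845288 0.04468086002297841
0.118 0.017167215081026994 0.07235432027613174 0.044760767678579366
0.128 0.0241987810348374 0.06681718107717761 0.04550798105600751
heel [0.1325 0.0521]
```

```bash
python3 - <<'E'
from m import *
c=viewer.capture("top"); report(c,roi=(325,385,165,310))
cv2.imwrite("pics/t3.png",cv2.resize(c["image"][140:310,290:490],(700,595),interpolation=cv2.INTER_CUBIC))
E
```

```text
heel [-0.0059  0.0209] toe [-0.1404  0.0408] overhang 75.42304920316661 len 0.13452793364383286
-0.13 0.012640566621672452 0.06694626989302126 mid 0.039793418257346856
-0.1 -0.006485216339707414 0.08637681360563891 mid 0.03994579863296575
-0.07 -0.006451897191734122 0.05677188792847264 mid 0.02515999536836926
-0.04 0.0022355374507062585 0.04062220543663662 mid 0.02142887144367144
-0.01 0.01592756756197778 0.024126936465369803 mid 0.020027252013673794
```

View pics/t3.png

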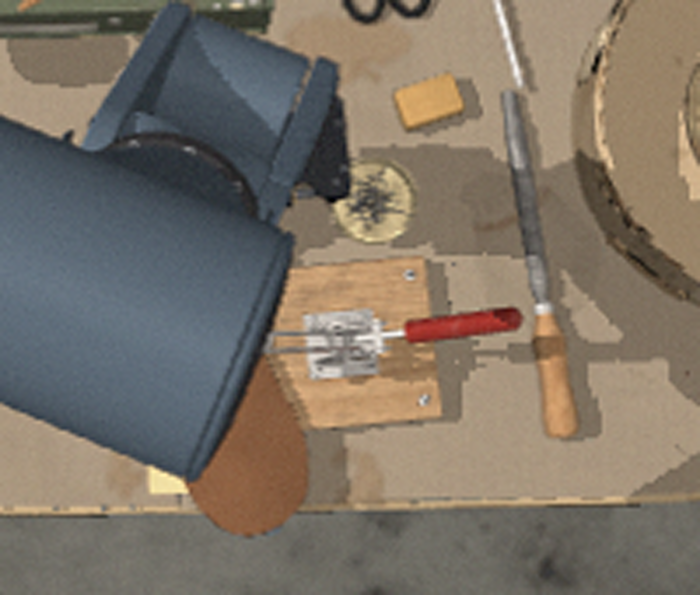

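Emit:
{"fn": "move_arm", "kwargs": {"increments": [[0.005, 0, 0, 0, 0, 0, 0.45], [0.01, -0.001, 0, 0, 0, 0, 0.45], [0.014, -0.002, 0, 0, 0, 0, 0.45], [0.014, -0.002, 0, 0, 0, 0, 0.45], [-0.03, -0.002, 0, 0, 0, 0, 0.45], [-0.07, -0.002, 0, 0, 0, 0, 0.45], [-0.07, -0.002, -0.1, 0, 0, 0, 0.45], [-0.07, -0.002, -0.23, 0, 0, 0, 0.45], [-0.07, -0.002, -0.36, 0, 0, 0, 0.2], [-0.07, -0.002, -0.5, 0, 0, 0, 0]]}}

```text
time_s: 7.45
position: [0.6095, -0.1317, 0.1751]
tcp_rot: [[-0.998, -0.063, -0.003], [-0.063, 0.998, 0.001], [0.003, 0.001, -1.0]]
force: [0.7, 0.5, -0.2]
opening: 0.364
grasp_force: 0.0
```

```bash
python3 - <<'E'
from m import *
s=bot.read_state();print(s["time_s"],s["position"],bf(s["position"])[0])
c=viewer.capture("top"); report(c,roi=(325,385,165,310))
c=viewer.capture("wrist");m,P=outline(c,roi=(200,400,0,200));x=P[:,0];print("heel",P[x.argmax()])
for a in np.arange(.04,.13,.02):
    q=P[abs(x-a)<.003]; print(a,q[:,1].min(),q[:,1].max())
E
```

```text
7.45 [ 0.6095 -0.1317  0.1751] [0.1607 0.0416]
heel [0.0004 0.0644] toe [-0.1438  0.033 ] overhang 78.7574588308209 len 0.1441465942644243
-0.134 0.010172173844618571 0.06739401725844164 mid 0.03878309555153011
-0.104 -0.006242582151932106 0.08659742978356791 mid 0.0401774238158179
-0.074 -0.006206901830906683 0.08981747504896166 mid 0.04180528660902749
-0.044 0.0022355374507062585 0.08465789320973036 mid 0.04344671533021831
-0.014 0.01592756756197778 0.07127062742318267 mid 0.04359909749258023
heel [0.1302 0.0459]
0.04 0.0157249641261801 0.07384830392881779
0.06 0.012706062142746239 0.07542880682474336
0.07999999999999999 0.012319749112468421 0.07613102119740663
0.09999999999999999 0.014441560421012661 0.07501444246710504
0.12 0.020462117018102008 0.0692568020566088
```

```bash
python3 - <<'E'
from m import *
s=bot.read_state();p0=np.array(s["position"])
a=np.array((*wf((.12,-.05)),.26)); b=np.array((*wf((0,-.205)),.24)); d=b*1; d[2]=.133
inc(a); inc(b,p0=a,R0=RT); inc(d,p0=b,R0=RT)
c=viewer.capture("wrist"); cv2.imwrite("pics/w4.png",c["image"])
E
```

```text
inc [ 0.1505 -0.2987 -0.259  -0.0022  0.0042  0.0002] dist 0.1269036543526321
inc [ 0.4    -0.5167  0.0667  0.      0.      0.    ] dist 0.19704060495238032
inc [0.     0.     0.3567 0.     0.     0.    ] dist 0.10699999999999998
```

Emit:
{"fn": "move_arm", "kwargs": {"increments": [[0.02, -0.03, -0.13, 0, 0, 0, 0], [0.05, -0.1, -0.26, 0, 0, 0, 0], [0.1, -0.2, -0.26, 0, 0, 0, 0], [0.15, -0.3, -0.26, 0, 0, 0, 0], [0.23, -0.4, -0.24, 0, 0, 0, 0], [0.31, -0.51, -0.23, 0, 0, 0, 0], [0.39, -0.62, -0.22, 0, 0, 0, 0], [0.47, -0.72, -0.21, 0, 0, 0, 0], [0.54, -0.82, -0.2, 0, 0, 0, 0], [0.54, -0.82, -0.2, 0, 0, 0, 0]]}}

```text
time_s: 8.43
position: [0.46, -0.393, 0.2321]
tcp_rot: [[-0.998, -0.057, -0.004], [-0.057, 0.998, -0.0], [0.004, 0.0, -1.0]]
force: [-0.7, 0.3, -0.1]
opening: 0.008
grasp_force: 0.0
```

```bash
python3 - <<'E'
from m import *
s=bot.read_state();print(s["time_s"],s["position"],bf(s["position"])[0],s["opening"],s["joint_positions"])
inc((*wf((0,-.205)),.133))
c=viewer.capture("wrist"); cv2.imwrite("pics/w5.png",c["image"])
r=nets.find_in("wrist","lever_end"); print(r[:2])
A=.74+np.deg2rad(15.7)
print(proj(c,[*wf((0,-.044-.133*np.sin(A))),.06+.133*np.cos(A)]))
E
```

```text
8.4333 [ 0.46   -0.393   0.2321] [-0.005  -0.2098] 0.00785083630878463 [ -50.9827   28.8371   85.0061   -0.2175   66.3145 -144.1385]
inc [-0.018   0.0161  0.3303  0.0001 -0.0014 -0.002 ] dist 0.09936639867605683
[{'location': [483.3, 205.2], 'conf': 0.97}]
[379.3595 213.9656]
```

View pics/w5.png

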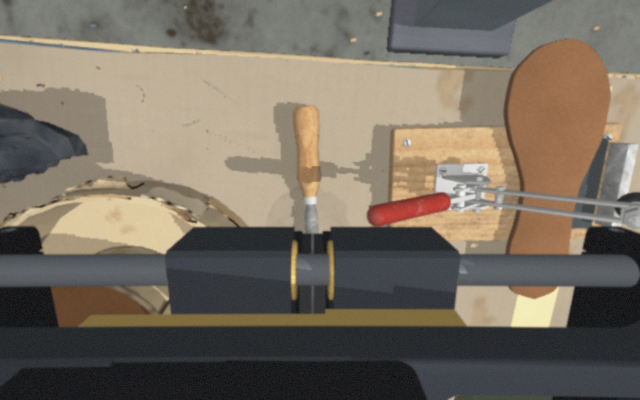

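Emit:
{"fn": "move_arm", "kwargs": {"increments": [[-0.018, 0.01, 0.08, 0, 0, 0, 0], [-0.018, 0.01, 0.18, 0, 0, 0, 0], [-0.018, 0.01, 0.26, 0, 0, 0, 0], [-0.018, 0.01, 0.31, 0, 0, 0, 0], [-0.018, 0.01, 0.325, 0, 0, 0, 0], [-0.018, 0.01, 0.325, 0, 0, 0, 0]]}}

```text
time_s: 9.03
position: [0.4695, -0.382, 0.1352]
tcp_rot: [[-0.998, -0.065, -0.003], [-0.065, 0.998, 0.004], [0.003, 0.004, -1.0]]
force: [0.3, 0.2, 1.0]
opening: 0.008
grasp_force: 0.0
```

```bash
python3 - <<'E'
from m import *
s=bot.read_state();p=np.array(s["position"]);b=bf(p)[0];print(p,b,s["force"])
for a in np.arange(.76,-.05,-.05):
    A=a+np.deg2rad(15.7); y=-.044-.133*np.sin(A)-.024; z=.06+.133*np.cos(A); print(round(a,2),"ty %.4f tz %.4f"%((y-b[1])/.3,-(z-p[2])/.3))
c=viewer.capture("wrist"); cv2.imwrite("pics/w6.png",c["image"])
c=viewer.capture("side"); cv2.imwrite("pics/s6.png",cv2.resize(c["image"][180:330,220:420],(800,600)))
E
```

```text
[ 0.4695 -0.382   0.1352] [ 0.0052 -0.1994] [0.2558 0.2082 1.0318]
0.76 ty 0.0571 tz 0.0239
0.71 ty 0.0689 tz 0.0052
0.66 ty 0.0817 tz -0.0130
0.61 ty 0.0953 tz -0.0305
0.56 ty 0.1097 tz -0.0472
0.51 ty 0.1250 tz -0.0633
0.46 ty 0.1411 tz -0.0785
0.41 ty 0.1579 tz -0.0930
0.36 ty 0.1755 tz -0.1065
0.31 ty 0.1937 tz -0.1192
0.26 ty 0.2124 tz -0.1310
0.21 ty 0.2318 tz -0.1418
0.16 ty 0.2517 tz -0.1516
0.11 ty 0.2720 tz -0.1604
0.06 ty 0.2928 tz -0.1682
0.01 ty 0.3139 tz -0.1749
-0.04 ty 0.3353 tz -0.1806
```

View pics/w6.png

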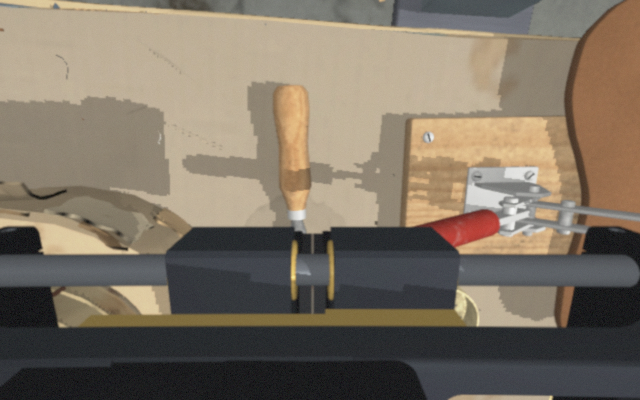

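Emit:
{"fn": "move_arm", "kwargs": {"increments": [[0.015, 0.03, 0.01, 0, 0, 0, 0], [0.015, 0.055, 0.006, 0, 0, 0, 0], [0.015, 0.069, 0, 0, 0, 0, 0], [0.015, 0.082, -0.016, 0, 0, 0, 0], [0.015, 0.095, -0.034, 0, 0, 0, 0], [0.015, 0.11, -0.05, 0, 0, 0, 0], [0.015, 0.125, -0.066, 0, 0, 0, 0], [0.015, 0.141, -0.08, 0, 0, 0, 0], [0.015, 0.158, -0.095, 0, 0, 0, 0], [0.015, 0.158, -0.095, 0, 0, 0, 0]]}}

```text
time_s: 9.97
position: [0.4624, -0.3365, 0.1668]
tcp_rot: [[-0.998, -0.064, 0.001], [-0.064, 0.998, -0.0], [-0.001, -0.0, -1.0]]
force: [-0.5, -0.2, 0.5]
opening: 0.003
grasp_force: 0.0
```

```bash
cat > l.py <<'E'
from m import *
s=bot.read_state();p=np.array(s["position"]);b=bf(p)[0];print(s["time_s"],p,b,s["force"])
for a in np.arange(.5,-.09,-.05):
    A=a+np.deg2rad(15.7); y=-.044-.133*np.sin(A)-.024; z=.06+.133*np.cos(A); print(round(a,2),"ty %.4f tz %.4f"%((y-b[1])/.3,-(z-p[2])/.3))
for n in("wrist","side"):
    c=viewer.capture(n)
    for t in("lever_end","clamp_pad"):
        print(n,t,[(k["conf"],k["location"]) for k in nets.find_in(n,t)[:2]])
    for a in(.74,.4,.2,0):
        A=a+np.deg2rad(15.7); pa=np.arctan2(.112,-.027)-a  # pad rel axis, closed y+112 z-27
        th=a-np.arctan2(.027,.112); r=np.hypot(.112,.027)
        print(a,"end",proj(c,[*wf((0,-.044-.133*np.sin(A))),.06+.133*np.cos(A)]),"pad",proj(c,[*wf((0,-.044+r*np.cos(th))),.06+r*np.sin(th)]))
cv2.imwrite("pics/s7.png",cv2.resize(c["image"][170:320,220:420],(800,600)))
E
python3 l.py
```

```text
9.9667 [ 0.4624 -0.3365  0.1668] [ 0.001  -0.1536] [-0.4893 -0.2145  0.5383]
0.5 ty -0.0245 tz 0.0389
0.45 ty -0.0083 tz 0.0238
0.4 ty 0.0087 tz 0.0095
0.35 ty 0.0263 tz -0.0039
0.3 ty 0.0446 tz -0.0164
0.25 ty 0.0635 tz -0.0279
0.2 ty 0.0830 tz -0.0385
0.15 ty 0.1030 tz -0.0481
0.1 ty 0.1234 tz -0.0568
0.05 ty 0.1442 tz -0.0643
0.0 ty 0.1654 tz -0.0709
-0.05 ty 0.1869 tz -0.0763
wrist lever_end [(0.7, [445.8, 218.4])]
wrist clamp_pad [(0.64, [452.4, 217.5])]
0.74 end [307.7928 234.2051] pad [646.2314 226.9619]
0.4 end [366.6117 256.6708] pad [614.4298 211.3601]
0.2 end [420.4    269.3578] pad [590.7294 203.7575]
0 end [485.6311 279.4746] pad [565.5499 197.3825]
side lever_end []
side clamp_pad [(0.6, [303.1, 261.5])]
0.74 end [307.5681 263.0186] pad [292.2914 215.9066]
0.4 end [304.6897 244.6887] pad [292.1138 223.4053]
0.2 end [302.7041 234.4433] pad [292.3987 229.2513]
0 end [300.6344 225.2577] pad [292.9512 235.8931]
```

View pics/s7.png

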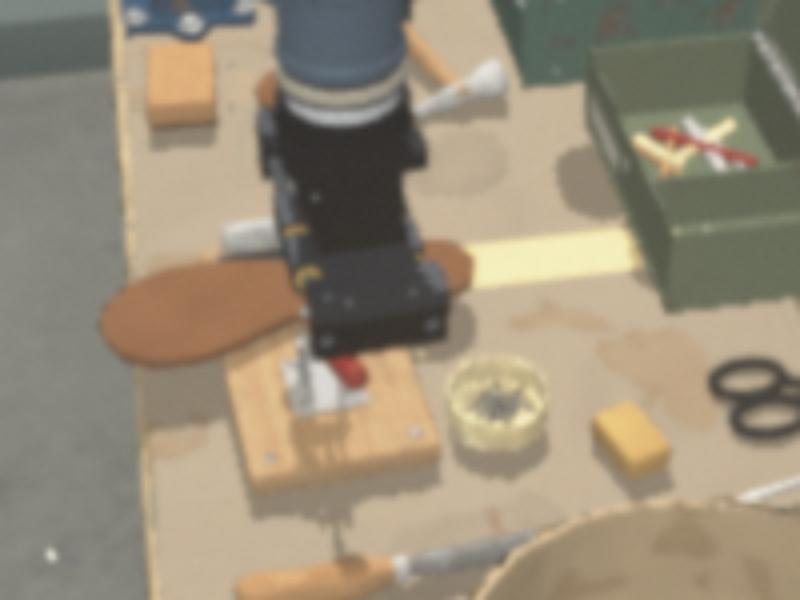

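Emit:
{"fn": "move_arm", "kwargs": {"increments": [[0, -0.08, 0, 0, 0, 0, 0], [0, -0.16, 0, 0, 0, 0, 0], [0, -0.16, 0.04, 0, 0, 0, 0], [0, -0.16, 0.1, 0, 0, 0, 0], [0, -0.16, 0.15, 0, 0, 0, 0], [0, -0.14, 0.15, 0, 0, 0, 0], [0, -0.12, 0.15, 0, 0, 0, 0], [0, -0.1, 0.15, 0, 0, 0, 0], [0, -0.09, 0.15, 0, 0, 0, 0], [0, -0.08, 0.15, 0, 0, 0, 0]]}}

```text
time_s: 11.1
position: [0.4643, -0.3612, 0.1218]
tcp_rot: [[-0.998, -0.064, 0.001], [-0.064, 0.998, -0.002], [-0.001, -0.002, -1.0]]
force: [0.2, -3.6, -1.4]
opening: 0.001
grasp_force: 1.8
```

Emit:
{"fn": "move_arm", "kwargs": {"increments": [[0, 0.01, 0, 0, 0, 0, 0], [0, 0.01, 0, 0, 0, 0, 0]]}}

```text
time_s: 11.27
position: [0.4644, -0.3607, 0.1224]
tcp_rot: [[-0.998, -0.064, 0.002], [-0.064, 0.998, -0.006], [-0.002, -0.007, -1.0]]
force: [-2.3, -4.5, 1.1]
opening: 0.007
grasp_force: 2.1
```

```bash
python3 - <<'E'
from m import *
s=bot.read_state();print(s["time_s"],s["position"],bf(s["position"])[0],s["force"])
E
```

```text
11.2667 [ 0.4644 -0.3607  0.1224] [ 0.0014 -0.1779] [-2.3282 -4.4781  1.1055]
```

Emit:
{"fn": "move_arm", "kwargs": {"increments": [[0, 0.01, -0.015, 0, 0, 0, 0], [0, 0.02, -0.029, 0, 0, 0, 0], [0, 0.034, -0.046, 0, 0, 0, 0], [0, 0.048, -0.062, 0, 0, 0, 0], [0, 0.063, -0.078, 0, 0, 0, 0], [0, 0.079, -0.093, 0, 0, 0, 0], [0, 0.096, -0.107, 0, 0, 0, 0], [0, 0.114, -0.12, 0, 0, 0, 0]]}}

```text
time_s: 11.93
position: [0.4629, -0.3293, 0.1598]
tcp_rot: [[-0.998, -0.064, 0.005], [-0.064, 0.998, -0.012], [-0.004, -0.012, -1.0]]
force: [-1.3, -7.3, 5.4]
opening: 0.0
grasp_force: 4.1
```

```bash
python3 l.py
```

```text
11.9333 [ 0.4629 -0.3293  0.1598] [ 0.0019 -0.1464] [-1.2889 -7.2925  5.3836]
0.5 ty -0.0486 tz 0.0156
0.45 ty -0.0324 tz 0.0005
0.4 ty -0.0154 tz -0.0138
0.35 ty 0.0022 tz -0.0272
0.3 ty 0.0205 tz -0.0397
0.25 ty 0.0394 tz -0.0513
0.2 ty 0.0589 tz -0.0619
0.15 ty 0.0789 tz -0.0715
0.1 ty 0.0993 tz -0.0801
0.05 ty 0.1201 tz -0.0877
0.0 ty 0.1413 tz -0.0942
-0.05 ty 0.1628 tz -0.0997
wrist lever_end [(0.8, [516.7, 218.0])]
wrist clamp_pad [(0.84, [519.4, 220.2])]
0.74 end [295.7906 236.4486] pad [650.6154 230.1748]
0.4 end [353.9717 260.8871] pad [617.7254 213.3628]
0.2 end [408.9571 274.9976] pad [593.2515 205.2153]
0 end [476.9664 286.5069] pad [567.3177 198.407 ]
side lever_end []
side clamp_pad []
0.74 end [307.5681 263.0186] pad [292.2914 215.9066]
0.4 end [304.6897 244.6887] pad [292.1138 223.4053]
0.2 end [302.7041 234.4433] pad [292.3987 229.2513]
0 end [300.6344 225.2577] pad [292.9512 235.8931]
```

View pics/s7.png

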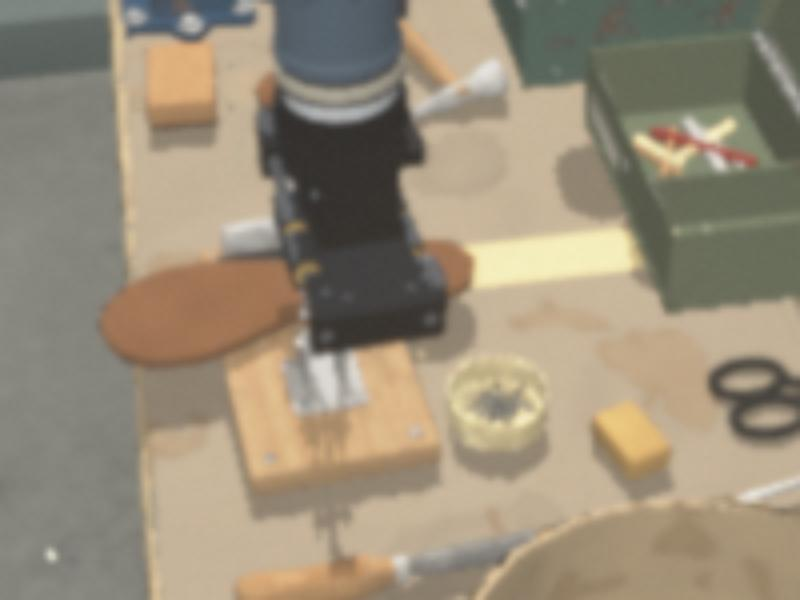

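Emit:
{"fn": "move_arm", "kwargs": {"increments": [[0, 0.018, -0.008, 0, 0, 0, 0], [0, 0.036, -0.016, 0, 0, 0, 0], [0, 0.055, -0.024, 0, 0, 0, 0], [0, 0.074, -0.032, 0, 0, 0, 0], [0, 0.093, -0.039, 0, 0, 0, 0], [0, 0.11, -0.045, 0, 0, 0, 0], [0, 0.125, -0.05, 0, 0, 0, 0], [0, 0.138, -0.054, 0, 0, 0, 0], [0, 0.145, -0.056, 0, 0, 0, 0], [0, 0.15, -0.058, 0, 0, 0, 0]]}}

```text
time_s: 13.07
position: [0.46, -0.2841, 0.1747]
tcp_rot: [[-0.998, -0.065, 0.004], [-0.065, 0.998, -0.011], [-0.003, -0.011, -1.0]]
force: [0.3, -16.6, -6.2]
opening: 0.005
grasp_force: 7.1
```

Emit:
{"fn": "move_arm", "kwargs": {"increments": [[0, 0.005, 0, 0, 0, 0, 0], [0, 0.01, 0, 0, 0, 0, 0]]}}

```text
time_s: 13.23
position: [0.4602, -0.2838, 0.1747]
tcp_rot: [[-0.998, -0.066, 0.004], [-0.066, 0.998, -0.016], [-0.003, -0.016, -1.0]]
force: [-1.8, -22.2, -7.5]
opening: 0.006
grasp_force: 9.8
```

```bash
python3 l.py | head -1
```

```text
13.2333 [ 0.4602 -0.2838  0.1747] [ 0.002  -0.1008] [ -1.8311 -22.2176  -7.4858]
```

Emit:
{"fn": "move_arm", "kwargs": {"increments": [[0, -0.02, 0, 0, 0, 0, 0], [0, -0.1, 0, 0, 0, 0, 0], [0, -0.22, 0, 0, 0, 0, 0], [0, -0.3, -0.05, 0, 0, 0, 0], [0, -0.35, -0.18, 0, 0, 0, 0], [0, -0.4, -0.3, 0, 0, 0, 0], [0, -0.5, -0.3, 0, 0, 0, 0], [0, -0.6, -0.3, 0, 0, 0, 0], [0, -0.6, -0.3, 0, 0, 0, 0]]}}

```text
time_s: 14.28
position: [0.4695, -0.4602, 0.2638]
tcp_rot: [[-0.998, -0.06, 0.001], [-0.06, 0.998, -0.002], [-0.0, -0.002, -1.0]]
force: [0.4, 0.2, -1.0]
opening: 0.01
grasp_force: 0.0
```

```bash
python3 - <<'E'
from m import *
s=bot.read_state();print(s["time_s"],s["position"],s["force"])
C={}
for n in("top","side"):
    c=C[n]=viewer.capture(n)
    for a in(.1,0.05,0):
        A=a+np.deg2rad(15.7); th=a-np.arctan2(.027,.112); r=np.hypot(.112,.027)
        print(n,a,"end",proj(c,[*wf((0,-.044-.133*np.sin(A))),.06+.133*np.cos(A)]),"pad",proj(c,[*wf((0,-.044+r*np.cos(th))),.06+r*np.sin(th)]))
    print([(k["conf"],k["location"]) for k in nets.find_in(n,"lever_end")[:2]])
report(C["top"],roi=(325,385,165,310))
a=cv2.resize(C["top"]["image"][170:310,320:420],(400,560),interpolation=2); b=cv2.resize(C["side"]["image"][195:315,235:335],(400,480),interpolation=2)
b=cv2.copyMakeBorder(b,0,80,0,0,0); cv2.imwrite("pics/f.png",np.hstack([a,b]))
E
```

```text
14.2833 [ 0.4695 -0.4602  0.2638] [ 0.3915  0.1671 -0.9739]
top 0.1 end [414.3144 231.7051] pad [346.0221 241.0155]
top 0.05 end [411.9047 231.8383] pad [346.3223 241.1241]
top 0 end [409.4183 231.9868] pad [346.7229 241.2222]
[(0.49, [398.9, 232.8])]
side 0.1 end [301.6729 229.6885] pad [292.6428 232.4866]
side 0.05 end [301.1537 227.4292] pad [292.7892 234.1702]
side 0 end [300.6344 225.2577] pad [292.9512 235.8931]
[(0.67, [297.0, 242.1]), (0.41, [341.9, 186.6])]
heel [0.1306 0.0506] toe [0.012  0.0717] overhang -77.01222855504099 len 0.11855731182887487
0.022 0.05138054137457024 0.07377819992892795 mid 0.0625793706517491
0.052 0.015515393895938409 0.07675455798130466 mid 0.046134975938621536
0.082 0.015780514585899356 0.07721539309371668 mid 0.046497953839808016
0.112 0.01880482646284706 0.07467411863786953 mid 0.0467394725503583
```

View pics/f.png

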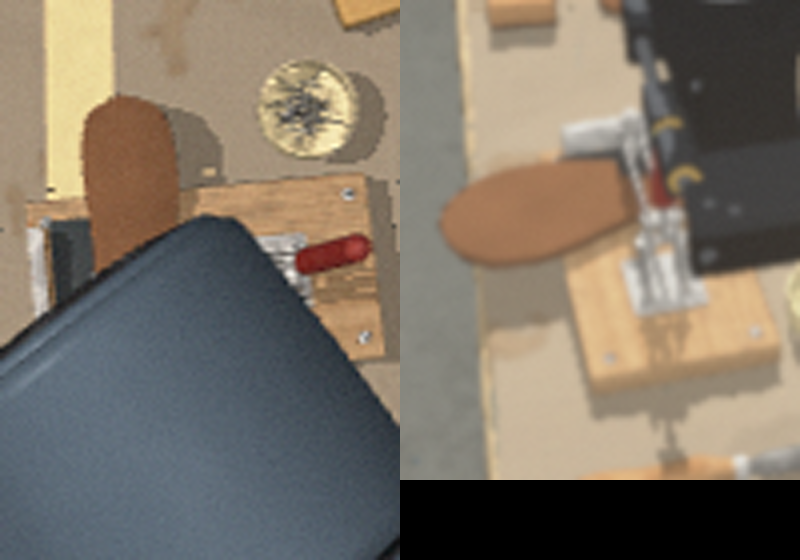

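Emit:
{"fn": "move_arm", "kwargs": {"increments": [[0.1, -0.05, -0.2, 0, 0, 0, 0], [0.95, -0.3, -0.2, 0, 0, 0, 0], [0.95, -0.3, -0.2, 0, 0, 0, 0], [0.95, -0.3, -0.2, 0, 0, 0, 0], [0.95, -0.3, -0.2, 0, 0, 0, 0], [0.95, -0.3, -0.2, 0, 0, 0, 0], [0.95, -0.3, -0.2, 0, 0, 0, 0], [0.95, -0.3, -0.2, 0, 0, 0, 0], [0.95, -0.3, -0.2, 0, 0, 0, 0], [0.95, -0.3, -0.2, 0, 0, 0, 0]]}}

```text
time_s: 15.32
position: [0.2556, -0.5428, 0.3195]
tcp_rot: [[-0.999, 0.0, -0.043], [0.001, 1.0, -0.014], [0.043, -0.014, -0.999]]
force: [0.3, -0.7, -0.8]
opening: 0.009
grasp_force: 0.0
```

```bash
python3 - <<'E'
from m import *
s=bot.read_state();print(s["time_s"],s["position"],s["force"])
C={n:viewer.capture(n) for n in("top","side")}
report(C["top"],roi=(325,385,165,310))
a=cv2.resize(C["top"]["image"][170:310,320:420],(400,560),interpolation=2); b=cv2.resize(C["side"]["image"][195:315,235:335],(400,480),interpolation=2)
b=cv2.copyMakeBorder(b,0,80,0,0,0); cv2.imwrite("pics/f2.png",np.hstack([a,b]))
E
```

```text
15.3167 [ 0.2556 -0.5428  0.3195] [ 0.2804 -0.6982 -0.7741]
heel [0.1306 0.0506] toe [-0.1435  0.0357] overhang 78.53840636254807 len 0.27410794674646394
-0.134 0.010172173844618571 0.06469175734551405 mid 0.03743196559506631
-0.104 -0.006242582151932106 0.08410886557630969 mid 0.03893314171218879
-0.074 -0.006206901830906683 0.08981747504896166 mid 0.04180528660902749
-0.044 -0.0002450668999654298 0.0873817001985608 mid 0.04356831664929769
-0.014 0.01592756756197778 0.07946456038418294 mid 0.04769606397308036
0.016 0.021460184440376978 0.07423477490047059 mid 0.047847479670423784
0.046 0.016011201139030047 0.07698335016342582 mid 0.04649727565122794
0.076 0.01628022874529926 0.07767487936302848 mid 0.04697755405416387
0.106 0.019055890843891365 0.07513797888792126 mid 0.04709693486590631
```

View pics/f2.png

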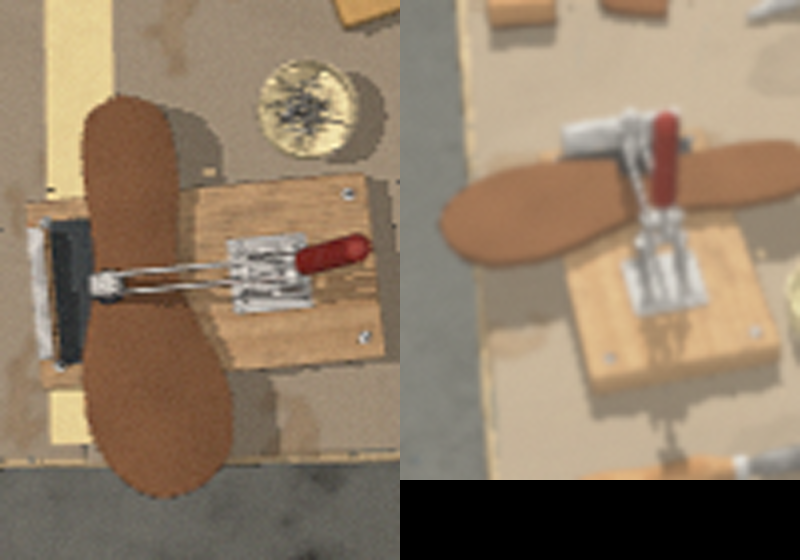

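```bash
python3 -c "
from rig import workorder
print(workorder.hand_in())"
```

```text
the job is handed in; nothing more can be done
None
```

The job is handed in, with no verdict returned: the toe stands about 79 mm past the board's near edge, the sole lies straight to within about 2°, and the lever is closed. The clamp foot sits near the sole's left edge, because the sole drifted about 8 mm sideways in the push, and nothing else on the bench was touched.

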